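# Load the sloping stock rack

### The job

Load the sloping stock rack so that its three boxes lie one on another, each flat, parallel to the backstop and leaning back against it. First slide the big flat carton, which is lying on the slope, all the way down against the backstop; next put the taller cardboard carton lengthwise along the backstop on top of it, about in the middle of the rack, and slide it back against the backstop too; then do the same with the white slide case on top of that. Let go of everything and leave the glassware and other things on the bench where they stand.

Things in the scene. Friction and masses are not known exactly. Their poses are not given: they have to be found in the camera images.
- rack: Fixed dark wooden deck sloping at 0.262 rad, 225 mm long (x), 230 wide (y), 10 thick, its sides and upper end open, with a 127 mm high (z), 12 mm thick backstop across its low end. Origin: middle of the inner corner of deck and backstop, 50 mm above the bench. x: up the slope on the deck, away from the backstop, roughly to the robot's right (within 0.3 rad of -y); y: along the backstop; z: square to the deck.
- flat_carton: The big flat cardboard carton: 130 mm (own x) by 170 mm (own y) by 45 mm high (own z), about 0.6 kg, too wide to grip. Origin at the centre of its underside. It starts lying flat on the rack's deck, up to 0.12 rad askew and some 25 to 80 mm short of the backstop; friction holds it there until it is pushed.
- tall_carton: The smaller cardboard carton: 66 mm (own x, the way to grip it) by 140 mm (own y, its length) by 55 mm high (own z), about 0.35 kg. Origin at the centre of its underside. Starts flat on the bench, front right, own x within 0.45 rad of the bench's y. It stays where it is put on the slope until pushed; a gripping finger needs room between it and the backstop.
- slide_case: The white plastic slide case with a grey seam and a small steel catch: 48 mm (own x, the way to grip it) by 120 mm (own y, its length) by 42 mm high (own z), about 0.25 kg. Origin at the centre of its underside. Starts flat on the bench, front right, beside the smaller carton (they may swap places). It too stays where it is put on the slope until pushed.
- amber_bottle: Bystander: brown glass bottle with black cap, 68 mm across, 150 mm tall. Origin at its underside.
- erlenmeyer: Bystander: conical glass flask, 82 mm across, 120 mm tall. Origin at its underside.
- beaker: Bystander: glass beaker, 70 mm across, 90 mm tall. Origin at its underside.
- volumetric: Bystander: long-necked glass flask, 68 mm across, 170 mm tall. Origin at its underside.
- powder_jar: Bystander: white plastic jar, 64 mm across, 75 mm tall. Origin at its underside.
- spatula: Bystander: lab spatula lying flat, 180 mm long. Origin at its underside.
There are look-alikes about, which are no part of the job. Leave any red look-alike of the flat_carton alone.

How it is judged:
On the way, in this order (a step that is already met when the one before it is completed fails the run):
1. the flat carton has been slid back flat and square against the backstop (x of flat_carton in the frame of rack between 0.061 and 0.071 m and y of flat_carton in the frame of rack between -0.05 and 0.05 m and z of flat_carton in the frame of rack between -0.006 and 0.006 m and angle between the z axis of flat_carton and the z axis of rack, either way round below 0.08 rad and angle between the y axis of flat_carton and the y axis of rack, either way round below 0.09 rad), for 0.2 s.
2. the smaller carton lies on the flat carton, lengthwise and back against the backstop (all of step 1 and x of tall_carton in the frame of rack between 0.029 and 0.039 m and y of tall_carton in the frame of rack between -0.035 and 0.035 m and z of tall_carton in the frame of rack between 0.039 and 0.051 m and angle between the z axis of tall_carton and the z axis of rack, either way round below 0.08 rad and angle between the y axis of tall_carton and the y axis of rack, either way round below 0.09 rad), for 0.2 s.
3. the slide case lies on the smaller carton, lengthwise and back against the backstop (all of step 2 and x of slide_case in the frame of rack between 0.02 and 0.03 m and y of slide_case in the frame of rack between -0.035 and 0.035 m and z of slide_case in the frame of rack between 0.094 and 0.106 m and angle between the z axis of slide_case and the z axis of rack, either way round below 0.08 rad and angle between the y axis of slide_case and the y axis of rack, either way round below 0.09 rad), for 0.2 s.
At the end, for the whole second after the job is handed in: At rest on the slope, from below: flat carton, smaller carton, slide case; each within 6 mm of the backstop, flat on what is below (6 mm, 0.08 rad), parallel to the backstop (0.09 rad), and centred along it within 35 mm (flat carton 50 mm) (all of step 3 and linear speed of each of flat_carton, tall_carton, slide_case below 0.01 m/s); the robot touches nothing.
It fails at once if a bystander (bottle, flask, beaker, jar or spatula) was moved more than 30 mm (distance of any of amber_bottle, erlenmeyer, beaker, volumetric, powder_jar, spatula from where it was at the start of the episode above 0.03 m).
It also fails if it takes over 72 s, if anything falls off the work surface, if the arm or the gripper's body presses on something with over 40 N, if the wrist force passes 120 N, or if a joint passes its speed limit or range.

### The arm

A 6-joint arm with a two-finger parallel gripper is mounted at the origin on the work surface. World frame = base frame: x ahead of the robot, y to its left, z up, the work surface at z = 0. Lengths are in m, angles in rad, forces in N, time in s.
With the tool pointing down it reaches from about 0.375 to 0.975 m from the base axis. Payload 3.8 kg.
Tool frame: the origin (TCP) lies midway between the tips of the shut fingers; the grasp point (between the pads) lies 19 mm behind it; z points along the fingers, y is the direction in which the jaws open and shut (so a half turn about z gives the same grasp; the last joint's range is limited). The gripper opens to 85 mm and grips with 20 to 120 N. Pads are 22 mm wide; open, the fingers measure 114 mm over their backs; the gripper's body (76 mm by 85 mm) begins 54 mm behind the grasp point. The pads swing forward as they close: fully open they stand 13 mm farther back than shut.
Start: joints at [-1.214, 0.264, 1.604, -0, 1.274, -0.037], TCP at [0.259, -0.623, 0.206] pointing down, gripper open.
Joint ranges: [-2.63, 2.63], [-0.94, 2.18], [0.31, 2.57], [-1.31, 4.45], [0, 2.66], [-2.55, 2.55]. Speed limits (rad/s): [2.57, 2.57, 3.14, 3.14, 3.14, 3.14].

### API

Orientations are given as a rotation vector (axis times angle).
In Python, from workcell import bot gives the robot as it stands.
- The arm moves only by the tool drive_tool, never from a script. Its argument "deltas" is a list of rows, each an object with "hand": the opening, from 0 (shut) to 1 (fully open); "offset": the shift along the world's x, y, z in cm, a list of three; "angular": the turn, a rotation vector about the world's x, y, z in degrees, a list of three. A call has 1 to 8 rows; each row is the pose to reach, as a shift and turn from the pose commanded when the call began; what a row does not reach only later rows make up. A row lasts 1/8 s, in which the tool goes at most 62.5 mm and 10.7 degrees, less where a joint would pass 70% of its speed; a pose out of reach is approached as far as the arm can. A call with a gripper value outside its range is refused whole. The fingers move at their own pace and stop on an object; "force" is the grip in N (left out, the last holds). Time passes only in rows, so rows that repeat a pose let the fingers close. It gives the time, the measured TCP pose, the force and the opening at its end, in the units of the state.
- bot.read_state(): the state, without advancing time (a new reading comes with each control period).
- bot.read_camera(name): name is "side" or "top" or "wrist"; returns a dict with "frame" (420x560x3 uint8, blue, green, red), "mtx" (3x3 intrinsics, pixels), "R" (3x3) and "t" (3): a world point X has camera coordinates R X + t. Camera axes: x right, y down, z forward; pixel columns grow to the right and rows downward; lengths in m; the calibration is good to about 2 mm. A picture is of the moment at which its call begins. There is no depth.
- bot.finish_job(): hands the job in, once; it reports no verdict.
The state is a dict: "time": time; "q": joint angles; "joint_vel": joint speeds; "joint_torque": joint torques, N m; "tool_pos": TCP position; "tcp_rot": TCP orientation; "wrist_force": force on the tool from outside, world axes, zero at the start; "torque": the same for the moment, N m; "width": opening from 0.0 (shut) to 1.0 (fully open).
Only numpy, scipy, OpenCV 4.12 (cv2) and the standard library are available. Lean on these libraries where they do the work, as an engineer would, in place of code of your own. Each camera call takes 0.05 s, during which the arm holds its last target. There are 200 camera calls.

## Working session

There is one attempt and no reset: what is moved stays moved. The work goes in short steps, Python scripts to look and compute and a tool call to move; the robot and the scene stay as the last step left them, time stands still between calls to the robot, and variables do not carry over. Pictures are saved under pics/ and viewed, about 8 in all and at most 12, crops included, and the job is handed in when it is done.

Besides the shell and the picture viewer there is one more tool, called as a command line: name --argument value ..., lists and objects as JSON in quotes. drive_tool: Moves the arm, as the interface text tells. Its arguments: {"type":"object","properties":{"deltas":{"type":"array"},"force":{"type":"number"}},"required":["deltas"]}

```bash
mkdir -p pics; ls
python3 - <<'E'
from workcell import bot
import cv2, pickle
s=bot.read_state();print(s)
d={}
for n in("top","side"):
    c=bot.read_camera(n);d[n]=c;cv2.imwrite(f"pics/{n}0.png",c["frame"]);print(n,c["mtx"].tolist(),c["R"].tolist(),c["t"])
pickle.dump(d,open("cam0.pkl","wb"))
E
```

```text
pics
{'time': 0.0, 'q': array([-1.21392095e+00,  2.64773126e-01,  1.60539506e+00,  3.53696179e-06,
        1.27369706e+00, -3.69113361e-02]), 'joint_vel': array([4.66263852e-04, 5.22400437e-04, 2.03059263e-04, 1.09169869e-05,
       1.32311165e-05, 7.95316954e-04]), 'joint_torque': array([ 7.38559884e-04, -5.15113378e+01, -3.67312253e+01, -1.06283958e-04,
        1.27795018e-02,  1.16478347e-05]), 'tool_pos': array([ 0.25870273, -0.62259195,  0.20473726]), 'tcp_rot': array([-3.07869359e+00, -6.14129246e-01,  5.63021808e-04]), 'wrist_force': array([0.28958504, 0.19429983, 0.29039472]), 'torque': array([ 0.00645355,  0.01021332, -0.03727928]), 'width': 0.9978889820580287}
top [[453.09456359796883, 0.0, 280.76018962636164], [0.0, 453.09456359796883, 210.1445061465451], [0.0, 0.0, 1.0]] [[-0.0194835418737893, -0.9998092917718148, 0.001331045752315262], [-0.9943859524824591, 0.019239333985341785, -0.10405011068400209], [0.1040046590379725, -0.0033508378866979292, -0.9945711652686561]] [-0.00567908  0.50986101  1.5029319 ]
side [[413.132816761148, 0.0, 286.6520702892474], [0.0, 413.132816761148, 212.18156590738099], [0.0, 0.0, 1.0]] [[-0.9646486859477155, -0.2633236957821093, 0.01065569983611032], [-0.15071155594688068, 0.5180387244960225, -0.8419750036827726], [0.21619190457419163, -0.813816018005412, -0.5394112987641234]] [0.49263835 0.15426073 1.16260924]
```

View pics/top0.png

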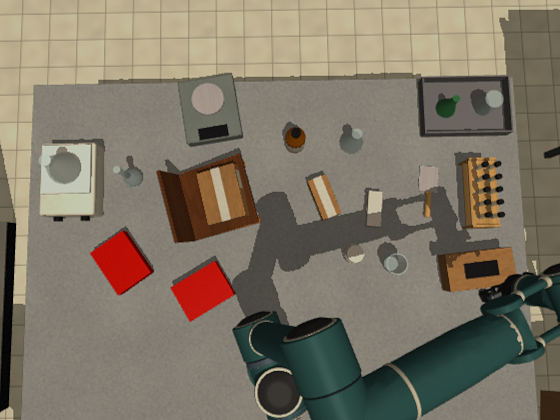

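View pics/side0.png

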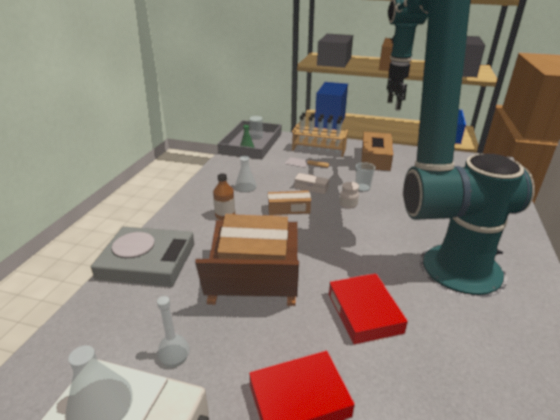

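The top view shows the rack at about (210,198) with its backstop on the left, the tall carton at about (323,197) and the slide case at about (374,208). The side view shows the outer face of the backstop at about (250,270), the carton behind it, and the bottle and flask further off.

Run:
```python
import cv2
a=cv2.imread("pics/top0.png")[140:260,150:350];b=cv2.imread("pics/top0.png")[160:240,290:400]
cv2.imwrite("pics/c1.png",cv2.resize(a,None,fx=4,fy=4,interpolation=2))
s=cv2.imread("pics/side0.png")[170:310,190:350]
t=cv2.resize(b,None,fx=4,fy=4,interpolation=2)
import numpy as np
u=cv2.resize(s,None,fx=4,fy=4,interpolation=2)
cv2.imwrite("pics/c2.png",u);cv2.imwrite("pics/c3.png",t)
```

```text
(no output)
```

View pics/c1.png

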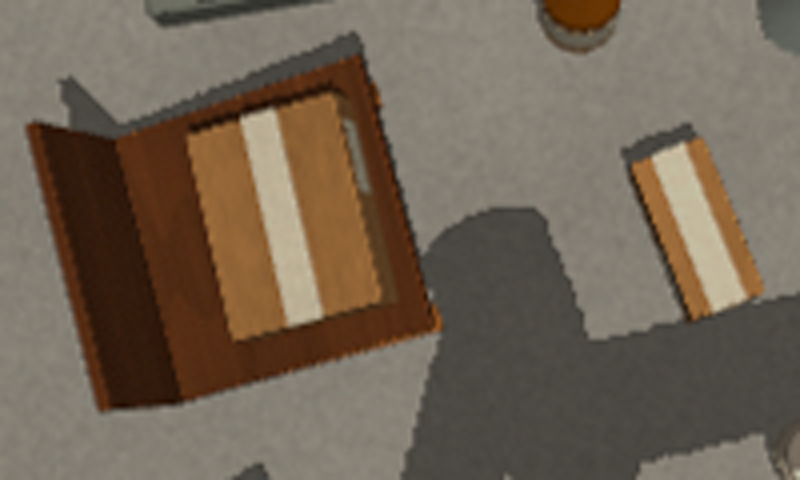

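View pics/c3.png

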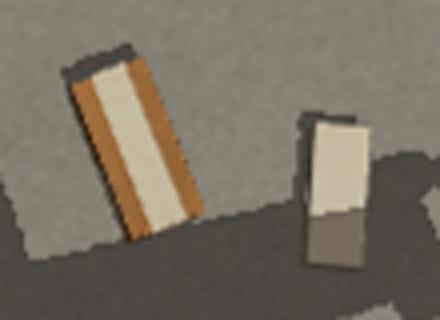

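View pics/c2.png

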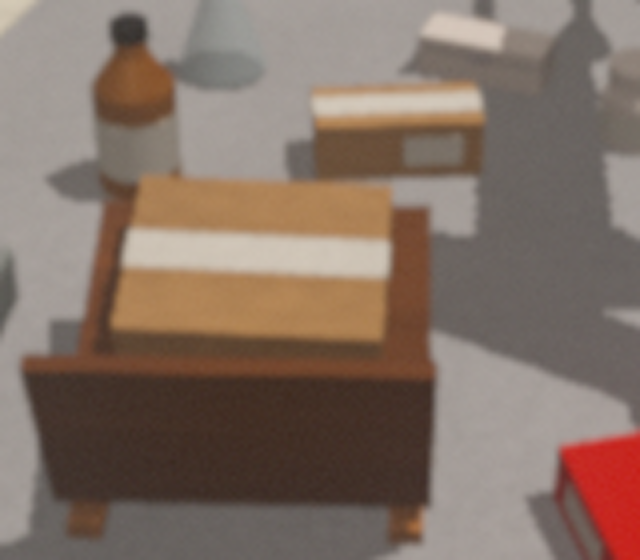

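Crop 1 (4×, origin 150,140) gives the rack corners: deck/backstop (118,138) and (180,402), upper end (360,57) and (437,325). The flat carton's top corners are (188,132), (335,95), (383,302) and (235,342). Crop 3 (4×, origin 290,160) gives the tall carton's top corners at (70,87), (140,57), (203,213) and (133,240), and the slide case's at (315,120), (370,127), (364,268) and (306,263). The side crop shows the backstop's top edge at (22,358) and (434,372), and the carton top at (142,177), (392,187), (384,340) and (112,330).

```bash
cat > h.py <<'E'
import numpy as np, cv2, pickle
from scipy.optimize import least_squares
from scipy.spatial.transform import Rotation as R
SL=0.262
def proj(c,X): 
    p=(np.asarray(X)@c["R"].T+c["t"])@c["mtx"].T; return p[:,:2]/p[:,2:]
def rackT(p): # x,y,yaw -> R,t
    return (R.from_euler('z',p[2])*R.from_euler('y',-SL)).as_matrix(), np.array([p[0],p[1],.05])
def fit(res,p0):
    r=least_squares(res,p0,loss='soft_l1'); print(np.round(r.x,4),'resid px',np.round(r.fun,1)); return r.x
E
python3 - <<'E'
from h import *
d=pickle.load(open("cam0.pkl","rb"));T,S=d["top"],d["side"]
A=lambda l,o:np.array(l)/4+o
o1,o3,o2=(150,140),(290,160),(190,170)
Xt=np.array([[0,115,0],[0,-115,0],[225,115,0],[225,-115,0],[-12,115,127],[-12,-115,127]])/1e3
ut=A([(118,138),(180,402),(360,57),(437,325),(29,123),(102,410)],o1)
Xs=np.array([[-12,115,127],[-12,-115,127],[225,115,0],[225,-115,0]])/1e3
us=A([(22,358),(434,371),(108,205),(428,208)],o2)
def rr(p):
    M,t=rackT(p); return np.r_[(proj(T,Xt@M.T+t)-ut).ravel(),(proj(S,Xs@M.T+t)-us).ravel()]
p=fit(rr,[.55,.25,-1.4]); M,t=rackT(p); np.save("rack.npy",p); print("rack R",M.round(3))
sq=lambda a,b,h:np.array([[-a,b,2*h],[a,b,2*h],[a,-b,2*h],[-a,-b,2*h]])/2e3
uf=A([(188,132),(335,95),(383,302),(235,342)],o1)
ufs=A([(112,330),(142,177),(392,187),(384,340)],o2)
def rf(q):
    X=sq(130,170,45)@R.from_euler('z',q[2]).as_matrix().T+[q[0],q[1],0]; X=X@M.T+t
    return np.r_[(proj(T,X)-uf).ravel(),(proj(S,X)-ufs).ravel()]
print("flat in rack");fit(rf,[.11,0,0])
def box(name,a,b,h,u,us=None):
    def r(q):
        X=sq(a,b,h)@R.from_euler('z',q[2]).as_matrix().T+[q[0],q[1],0]
        e=(proj(T,X)-u).ravel()
        return e if us is None else np.r_[e,(proj(S,X)-us).ravel()]
    print(name);fit(r,[.55,-.05,-1.3])
box("tall",66,140,55,A([(70,87),(140,57),(203,213),(133,240)],o3),A([(314,125),(312,95),(480,87),(484,115)],o2))
box("slide",48,120,42,A([(315,120),(370,127),(364,268),(306,263)],o3))
E
```

```text
[ 0.523   0.2935 -1.3245] resid px [-0.  -0.2  1.2  0.1  0.7 -0.6 -0.2  0.8 -0.4  0.2 -0.8  0.5 -1.2  1.
  0.3  0.  -0.9 -3.1  0.8 -2.2]
rack R [[ 0.235  0.97  -0.063]
 [-0.937  0.244  0.251]
 [ 0.259  0.     0.966]]
flat in rack
[ 0.138  -0.0016 -0.029 ] resid px [-1.1  1.6 -0.8 -0.3 -0.5  0.3 -1.2  0.5 -0.4 -1.1 -0.  -1.5  0.3 -1.4
 -0.2 -0.6]
tall
[ 0.5463 -0.1597 -1.2156] resid px [-0.6 -0.1  0.2  0.3  0.3  0.1 -0.6  0.6  0.2 -0.3 -0.3 -2.8 -1.4 -2.2
  0.3  0.6]
slide
[ 0.5073 -0.3297 -1.6687] resid px [-0.2  0.3  0.3 -0.4 -0.1 -0.  -0.   0.1]
```

```bash
cat >> h.py <<'E'
M,t=rackT(np.load("rack.npy")) 
x_,y_,z_=M.T
PUSH=np.c_[-x_,y_,-z_]; PLACE=np.c_[y_,x_,-z_]
def DOWN(yaw): # y_tool at yaw, pointing down
    y=np.array([np.cos(yaw),np.sin(yaw),0]);z=np.array([0,0,-1.]);return np.c_[np.cross(y,z),y,z]
def rk(*a): return M@np.array(a)+t
def delta(Rt,pos,s=None):
    if s is None:
        from workcell import bot; s=bot.read_state()
    w=(R.from_matrix(Rt)*R.from_rotvec(s["tcp_rot"]).inv()).as_rotvec(degrees=True)
    print("offset",(100*(pos-s["tool_pos"])).round(2).tolist(),"ang",w.round(1).tolist())
def where():
    from workcell import bot; s=bot.read_state()
    print("t",s["time"],"rack tcp",(M.T@(s["tool_pos"]-t)).round(4),"F rack",(M.T@s["wrist_force"]).round(1),"w",s["width"].__round__(3)); return s
E
python3 - <<'E'
from h import *
s=where()
delta(PUSH,rk(.24,0,.11)); print(rk(.24,0,.11));
E
```

```text
t 0.1 rack tcp [ 0.8361 -0.4796 -0.0638] F rack [-0.3  0.6  0.4] w 0.995
offset [31.38, 71.9, 1.35] ang [-14.7, 7.2, 81.1]
[0.57256725 0.09628942 0.2184092 ]
```

drive_tool --deltas '[{"hand": 1,"offset": [2,5,6],"angular": [0,0,8]},{"hand": 1,"offset": [4,10,9],"angular": [-1,1,18]},{"hand": 1,"offset": [7,15,9],"angular": [-3,2,28]},{"hand": 1,"offset": [9.5,21,9],"angular": [-5,3,38]},{"hand": 1,"offset": [12,27,9],"angular": [-7,4,48]},{"hand": 1,"offset": [14.5,33,9],"angular": [-9,5,58]},{"hand": 1,"offset": [17,39,9],"angular": [-11,6,66]},{"hand": 1,"offset": [19.5,45,9],"angular": [-13,7,75]}]'

```text
time: 1.1
tool_pos: [0.4456, -0.192, 0.2959]
tcp_rot: [1.929, 2.228, -0.226]
wrist_force: [1.1, 0.3, 0.8]
width: 0.999
```

Run:
```python
from h import *
s=where()
delta(PUSH,rk(.24,0,.11))
```

```text
t 1.1 rack tcp [ 0.5002 -0.1935  0.1204] F rack [0.2 1.2 0.8] w 0.999
offset [12.7, 28.83, -7.75] ang [-1.3, 0.1, 5.8]
```

drive_tool --deltas '[{"hand": 1,"offset": [3,6,0],"angular": [0,0,2]},{"hand": 1,"offset": [5,11,0],"angular": [-1,0,4]},{"hand": 1,"offset": [8,17,0],"angular": [-1,0,6]},{"hand": 1,"offset": [10,23,-2],"angular": [-1,0,6]},{"hand": 1,"offset": [12.7,28.8,-5],"angular": [-1.3,0,5.8]},{"hand": 1,"offset": [12.7,28.8,-7.7],"angular": [-1.3,0,5.8]},{"hand": 1,"offset": [12.7,28.8,-7.7],"angular": [-1.3,0,5.8]},{"hand": 1,"offset": [12.7,28.8,-7.7],"angular": [-1.3,0,5.8]}]'

```text
time: 2.1
tool_pos: [0.5724, 0.0933, 0.2198]
tcp_rot: [1.806, 2.301, -0.236]
wrist_force: [0.2, -0.3, 0.7]
width: 1.005
```

Run:
```python
from h import *
s=where()
delta(PUSH,rk(.24,0,.005)); print((100*x_*.1).round(2))
```

```text
t 2.1 rack tcp [ 0.2431 -0.0009  0.1106] F rack [0.5 0.1 0.6] w 1.005
offset [0.68, -2.34, -10.29] ang [-0.0, 0.1, 0.3]
[ 2.35 -9.37  2.59]
```

drive_tool --deltas '[{"hand": 1,"offset": [0.35,-1.2,-5.1],"angular": [0,0,0.3]},{"hand": 1,"offset": [0.7,-2.3,-10.3],"angular": [0,0,0.3]},{"hand": 1,"offset": [0.7,-2.3,-10.3],"angular": [0,0,0.3]},{"hand": 1,"offset": [0.5,-1.4,-10.6],"angular": [0,0,0.3]},{"hand": 1,"offset": [0.2,-0.4,-10.8],"angular": [0,0,0.3]},{"hand": 1,"offset": [-0.1,0.8,-11.1],"angular": [0,0,0.3]},{"hand": 1,"offset": [-0.4,2.0,-11.5],"angular": [0,0,0.3]},{"hand": 1,"offset": [-0.7,3.3,-11.8],"angular": [0,0,0.3]}]'

```text
time: 3.1
tool_pos: [0.567, 0.128, 0.1036]
tcp_rot: [1.796, 2.304, -0.232]
wrist_force: [0.7, -1.4, 3.4]
width: 0.997
```

Run:
```python
from h import *
s=where()
delta(PUSH,rk(.142,0,.005));
```

```text
t 3.1 rack tcp [0.1792 0.0023 0.0074] F rack [2.3 0.3 2.9] w 0.997
offset [-1.09, 3.37, -1.2] ang [0.0, 0.3, -0.1]
```

drive_tool --deltas '[{"hand": 1,"offset": [-0.2,0.9,-0.3],"angular": [0,0,0]},{"hand": 1,"offset": [-0.5,1.9,-0.5],"angular": [0,0,0]},{"hand": 1,"offset": [-0.7,2.6,-0.7],"angular": [0,0,0]},{"hand": 1,"offset": [-0.8,3.0,-0.8],"angular": [0,0,0]},{"hand": 1,"offset": [-0.8,3.2,-0.9],"angular": [0,0,0]},{"hand": 1,"offset": [-0.8,3.2,-0.9],"angular": [0,0,0]}]'

```text
time: 3.85
tool_pos: [0.5586, 0.159, 0.0948]
tcp_rot: [1.795, 2.305, -0.235]
wrist_force: [-1.9, -3.3, 11.3]
width: 1.002
```

Run:
```python
from h import *
s=where()
```

```text
t 3.85 rack tcp [0.1459 0.0017 0.0073] F rack [ 5.6 -2.6 10.2] w 1.002
```

drive_tool --deltas '[{"hand": 1,"offset": [-0.05,0.2,-0.05],"angular": [0,0,0]},{"hand": 1,"offset": [-0.1,0.4,-0.1],"angular": [0,0,0]},{"hand": 1,"offset": [-0.1,0.4,-0.1],"angular": [0,0,0]}]'

```text
time: 4.22
tool_pos: [0.5579, 0.1636, 0.0937]
tcp_rot: [1.796, 2.305, -0.232]
wrist_force: [0.3, -2.7, 9.3]
width: 0.999
```

Run:
```python
from h import *
from workcell import bot
s=where()
a=bot.read_camera("top")["frame"][140:260,150:290];b=bot.read_camera("side")["frame"][190:310,190:310]
cv2.imwrite("pics/p1.png",np.hstack([cv2.resize(a,(420,360)),cv2.resize(b,(360,360))]))
```

```text
t 4.225 rack tcp [0.1412 0.0021 0.0074] F rack [ 5.  -0.4  8.3] w 0.999
```

View pics/p1.png

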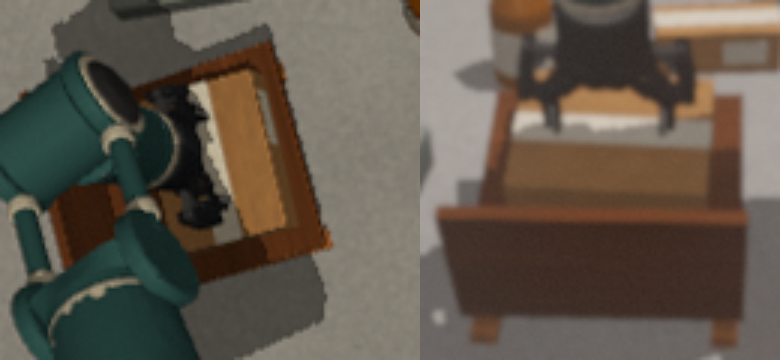

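The fingers seem to be riding on top of the carton instead of standing behind it: the carton's upper edge has not moved. I'll check the geometry by projection.

Run:
```python
from h import *
from workcell import bot
s=where()
Rt=R.from_rotvec(s["tcp_rot"]).as_matrix();p=s["tool_pos"]
P=np.array([p,p+Rt@[0,.05,-.013],p+Rt@[0,-.05,-.013]])
d=pickle.load(open("cam0.pkl","rb"))
for n,o in(("top",(150,140)),("side",(190,190))):
    print(n,((proj(d[n],P)-o)*3).round(0).tolist())
print("flat top corners if at .138:")
X=[rk(.138+a,b,.045) for a,b in((-.065,.085),(.065,.085),(.065,-.085),(-.065,-.085))]
for n,o in(("top",(150,140)),("side",(190,190))): print(n,((proj(d[n],np.array(X))-o)*3).round(0).tolist())
c=bot.read_camera("side")["frame"][150:310,190:370];cv2.imwrite("pics/p2.png",cv2.resize(c,None,fx=4,fy=4,interpolation=2))
```

```text
t 4.325 rack tcp [0.1412 0.0022 0.0074] F rack [4.6 0.4 7.9] w 1.002
top [[226.0, 163.0], [209.0, 117.0], [233.0, 207.0]]
side [[191.0, 152.0], [134.0, 142.0], [247.0, 144.0]]
flat top corners if at .138:
top [[136.0, 105.0], [246.0, 68.0], [287.0, 224.0], [175.0, 258.0]]
side [[83.0, 187.0], [102.0, 70.0], [291.0, 74.0], [288.0, 191.0]]
```

View pics/p2.png

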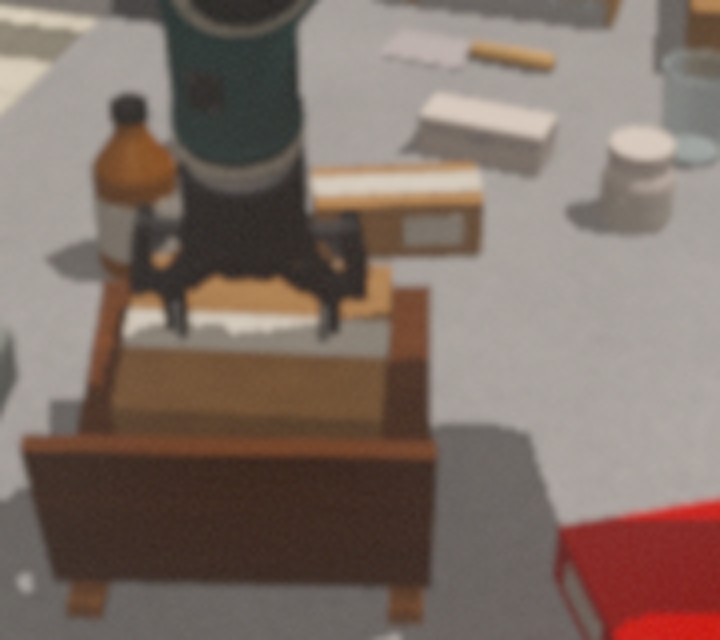

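The carton has not moved and the fingertips sit on its stripe, at p2 pixels (180,335) and (330,335). So the open tips stand farther behind the TCP than I assumed. I'll lift clear and measure the tips in free space, open and shut.

drive_tool --deltas '[{"hand": 1,"offset": [-0.3,1.3,5],"angular": [0,0,0]},{"hand": 1,"offset": [-0.6,2.6,10],"angular": [0,0,0]},{"hand": 1,"offset": [0.6,-2.5,11.4],"angular": [0,0,0]},{"hand": 1,"offset": [1.9,-7.6,12.8],"angular": [0,0,0]},{"hand": 1,"offset": [1.9,-7.6,12.8],"angular": [0,0,0]},{"hand": 1,"offset": [1.9,-7.6,12.8],"angular": [0,0,0]}]'

```text
time: 5.12
tool_pos: [0.575, 0.0878, 0.2188]
tcp_rot: [1.8, 2.307, -0.234]
wrist_force: [0.5, 1.2, 0.5]
width: 1.001
```

Run:
```python
from h import *
from workcell import bot
s=where();pickle.dump(s,open("s_open.pkl","wb"))
for n in("top","side"): cv2.imwrite(f"pics/o_{n}.png",bot.read_camera(n)["frame"])
```

```text
t 5.125 rack tcp [0.2486 0.0003 0.1081] F rack [-0.8  0.8  0.7] w 1.001
```

drive_tool --deltas '[{"hand": 0,"offset": [0,0,0],"angular": [0,0,0]},{"hand": 0,"offset": [0,0,0],"angular": [0,0,0]},{"hand": 0,"offset": [0,0,0],"angular": [0,0,0]},{"hand": 0,"offset": [0,0,0],"angular": [0,0,0]},{"hand": 0,"offset": [0,0,0],"angular": [0,0,0]},{"hand": 0,"offset": [0,0,0],"angular": [0,0,0]},{"hand": 0,"offset": [0,0,0],"angular": [0,0,0]}]'

```text
time: 6.1
tool_pos: [0.5754, 0.0869, 0.2191]
tcp_rot: [1.799, 2.306, -0.235]
wrist_force: [-0.3, 0.3, -0.3]
width: 0.002
```

Run:
```python
from h import *
from workcell import bot
s=where()
d=pickle.load(open("cam0.pkl","rb"))
Rt=R.from_rotvec(s["tcp_rot"]).as_matrix();p=s["tool_pos"]
P=np.array([p]+[p+Rt@[0,y,z] for y in(.05,-.05) for z in(-.013,-.04)])
rows=[]
for n in("top","side"):
    f=bot.read_camera(n)["frame"];g=cv2.imread(f"pics/o_{n}.png");u=proj(d[n],P)
    o=(u[0]-[50,45]).astype(int); print(n,o,((u-o)*4).round(0).tolist())
    cr=lambda im:cv2.resize(im[o[1]:o[1]+75,o[0]:o[0]+100],None,fx=4,fy=4,interpolation=2)
    rows.append(np.hstack([cr(g),cr(f)]))
cv2.imwrite("pics/p3.png",np.vstack(rows))
```

```text
t 6.1 rack tcp [0.2496 0.0005 0.1081] F rack [-0.4 -0.3 -0.2] w 0.002
top [195 137] [[203.0, 180.0], [181.0, 114.0], [168.0, 109.0], [215.0, 244.0], [203.0, 241.0]]
side [205 140] [[202.0, 181.0], [125.0, 165.0], [121.0, 134.0], [277.0, 168.0], [276.0, 137.0]]
```

View pics/p3.png

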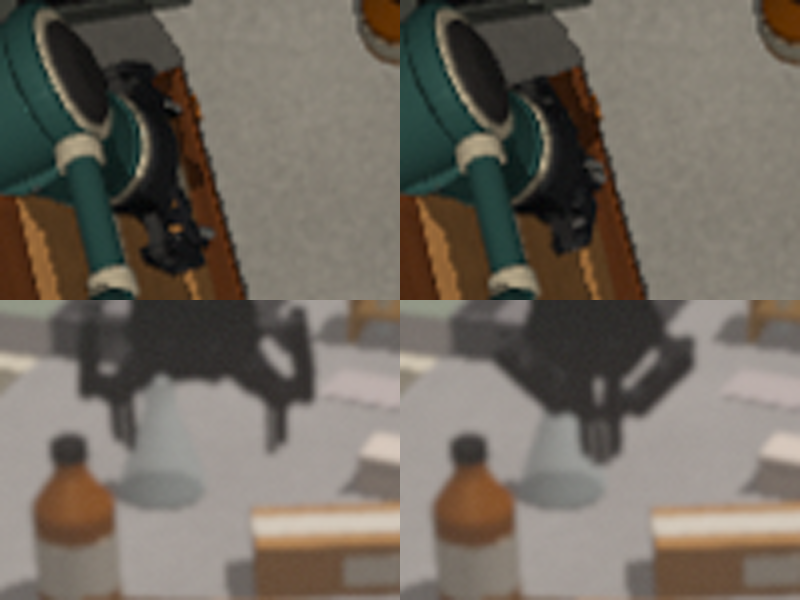

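Shut, the tip is seen at (605,460), about 20 px above the predicted TCP (602,481). Open tips at (122,448) and (275,450) are about 17 px higher than expected. So the real tips stand about 18–24 mm further back along the tool than the reported TCP, and the ride over the carton top agrees with that. I'll allow for it: open tips are about 28–37 mm behind the TCP.

drive_tool --deltas '[{"hand": 1,"offset": [0,0,0],"angular": [0,0,0]},{"hand": 1,"offset": [0,0,0],"angular": [0,0,0]},{"hand": 1,"offset": [0,0,0],"angular": [0,0,0]},{"hand": 1,"offset": [0.2,-0.8,-3],"angular": [0,0,0]},{"hand": 1,"offset": [0.5,-2,-7.5],"angular": [0,0,0]},{"hand": 1,"offset": [0.8,-3,-11.5],"angular": [0,0,0]},{"hand": 1,"offset": [0.8,-3.3,-12.5],"angular": [0,0,0]},{"hand": 1,"offset": [0.8,-3.3,-12.5],"angular": [0,0,0]}]'

```text
time: 7.2
tool_pos: [0.5832, 0.0539, 0.094]
tcp_rot: [1.8, 2.306, -0.236]
wrist_force: [-0.1, 0.2, 1.5]
width: 1.0
```

Run:
```python
from h import *
s=where();delta(PUSH,rk(.16,0,-.022))
```

```text
t 7.2 rack tcp [ 0.25   -0.     -0.0215] F rack [ 0.1 -0.1  1.5] w 1.0
offset [-2.11, 8.42, -2.38] ang [-0.0, 0.0, 0.0]
```

drive_tool --deltas '[{"hand": 1,"offset": [-0.2,0.9,-0.3],"angular": [0,0,0]},{"hand": 1,"offset": [-0.5,1.9,-0.5],"angular": [0,0,0]},{"hand": 1,"offset": [-0.7,2.8,-0.8],"angular": [0,0,0]},{"hand": 1,"offset": [-1,3.8,-1.1],"angular": [0,0,0]},{"hand": 1,"offset": [-1.2,4.7,-1.3],"angular": [0,0,0]},{"hand": 1,"offset": [-1.4,5.6,-1.6],"angular": [0,0,0]}]'

```text
time: 7.95
tool_pos: [0.5697, 0.1102, 0.0786]
tcp_rot: [1.798, 2.305, -0.235]
wrist_force: [1.6, -4.5, 4.6]
width: 1.006
```

Run:
```python
from h import *
s=where();delta(PUSH,rk(.142,0,-.022))
```

```text
t 7.95 rack tcp [ 0.1901  0.0006 -0.0213] F rack [5.8 0.5 3.2] w 1.006
offset [-1.18, 4.47, -1.31] ang [0.0, 0.1, -0.0]
```

drive_tool --deltas '[{"hand": 1,"offset": [-0.2,0.9,-0.3],"angular": [0,0,0]},{"hand": 1,"offset": [-0.5,1.9,-0.5],"angular": [0,0,0]},{"hand": 1,"offset": [-0.7,2.8,-0.8],"angular": [0,0,0]},{"hand": 1,"offset": [-0.9,3.5,-1.0],"angular": [0,0,0]},{"hand": 1,"offset": [-1,4,-1.1],"angular": [0,0,0]},{"hand": 1,"offset": [-1,4,-1.1],"angular": [0,0,0]}]'

```text
time: 8.7
tool_pos: [0.5586, 0.1508, 0.0662]
tcp_rot: [1.8, 2.308, -0.235]
wrist_force: [0.1, -0.1, 0.8]
width: 0.997
```

Run:
```python
from h import *
from workcell import bot
s=where();delta(PUSH,rk(.14,0,-.022))
cv2.imwrite("pics/q_top.png",bot.read_camera("top")["frame"]);cv2.imwrite("pics/q_side.png",bot.read_camera("side")["frame"])
```

```text
t 8.7 rack tcp [ 0.1462 -0.0002 -0.0224] F rack [0.3 0.1 0.8] w 0.997
offset [-0.13, 0.6, -0.12] ang [-0.1, 0.0, 0.0]
```

Now creep to contact with the backstop.

drive_tool --deltas '[{"hand": 1,"offset": [-0.05,0.2,-0.05],"angular": [0,0,0]},{"hand": 1,"offset": [-0.1,0.4,-0.1],"angular": [0,0,0]},{"hand": 1,"offset": [-0.15,0.6,-0.15],"angular": [0,0,0]}]'

```text
time: 9.18
tool_pos: [0.5577, 0.1558, 0.0653]
tcp_rot: [1.8, 2.306, -0.236]
wrist_force: [0.7, -1.7, -1.0]
width: 0.999
```

drive_tool --deltas '[{"hand": 1,"offset": [-0.05,0.1,-0.02],"angular": [0,0,0]},{"hand": 1,"offset": [-0.05,0.2,-0.05],"angular": [0,0,0]}]'

```text
time: 9.43
tool_pos: [0.5573, 0.1575, 0.0651]
tcp_rot: [1.798, 2.306, -0.236]
wrist_force: [0.8, -4.8, 0.7]
width: 1.002
```

Run:
```python
from h import *
s=where()
```

```text
t 9.425 rack tcp [ 1.393e-01  1.000e-04 -2.170e-02] F rack [ 4.8 -0.4 -0.6] w 1.002
```

drive_tool --deltas '[{"hand": 1,"offset": [-0.05,0.2,-0.05],"angular": [0,0,0]},{"hand": 1,"offset": [-0.05,0.2,-0.05],"angular": [0,0,0]}]'

```text
time: 9.68
tool_pos: [0.5583, 0.1581, 0.0653]
tcp_rot: [1.794, 2.305, -0.237]
wrist_force: [4.1, -9.1, 0.6]
width: 1.005
```

drive_tool --deltas '[{"hand": 1,"offset": [-0.05,0.2,-0.05],"angular": [0,0,0]},{"hand": 1,"offset": [-0.05,0.2,-0.05],"angular": [0,0,0]}]'

```text
time: 9.93
tool_pos: [0.5583, 0.1581, 0.0653]
tcp_rot: [1.791, 2.304, -0.24]
wrist_force: [5.4, -16.1, 1.4]
width: 1.001
```

Run:
```python
from h import *
s=where()
```

```text
t 9.925 rack tcp [ 0.1391  0.0013 -0.0214] F rack [16.8  1.3 -3. ] w 1.001
```

drive_tool --deltas '[{"hand": 1,"offset": [0.3,-1.4,0.4],"angular": [0,0,0]},{"hand": 1,"offset": [0.7,-2.8,0.8],"angular": [0,0,0]},{"hand": 1,"offset": [0.4,-1.4,5.8],"angular": [0,0,0]},{"hand": 1,"offset": [0.1,-0.4,11],"angular": [0,0,0]},{"hand": 1,"offset": [-0.2,-2,15],"angular": [0,0,0]},{"hand": 1,"offset": [0,-5,17],"angular": [0,0,0]}]'

```text
time: 10.68
tool_pos: [0.5578, 0.113, 0.2379]
tcp_rot: [1.796, 2.306, -0.227]
wrist_force: [0.9, -0.7, -0.2]
width: 1.002
```

Run:
```python
from h import *
s=where();delta(DOWN(-1.2156),np.array([.5463,-.1597,.12]))
```

```text
t 10.675 rack tcp [ 0.2259 -0.0103  0.1339] F rack [ 0.8  0.7 -0.4] w 1.002
offset [-1.15, -27.27, -11.79] ang [14.7, -7.2, -83.3]
```

drive_tool --deltas '[{"hand": 1,"offset": [0,-4,0],"angular": [1.8,-0.9,-10.4]},{"hand": 1,"offset": [0,-8,0],"angular": [3.6,-1.8,-20.8]},{"hand": 1,"offset": [-0.5,-12,0],"angular": [5.5,-2.7,-31.2]},{"hand": 1,"offset": [-0.5,-16,0],"angular": [7.3,-3.6,-41.6]},{"hand": 1,"offset": [-1,-20,0],"angular": [9.2,-4.5,-52]},{"hand": 1,"offset": [-1.1,-24,-2],"angular": [11,-5.4,-62.4]},{"hand": 1,"offset": [-1.1,-27.2,-4],"angular": [12.8,-6.3,-72.8]},{"hand": 1,"offset": [-1.1,-27.2,-6],"angular": [14.7,-7.2,-83.3]}]'

```text
time: 11.68
tool_pos: [0.5455, -0.1625, 0.174]
tcp_rot: [-3.089, -0.539, -0.0]
wrist_force: [0.7, 0.9, -0.3]
width: 1.0
```

drive_tool --deltas '[{"hand": 1,"offset": [0,0,-3],"angular": [0,0,0]},{"hand": 1,"offset": [0,0,-5],"angular": [0,0,0]},{"hand": 1,"offset": [0,0,-5],"angular": [0,0,0]}]'

```text
time: 12.05
tool_pos: [0.5439, -0.1594, 0.1222]
tcp_rot: [-3.085, -0.553, 0.008]
wrist_force: [0.5, -0.3, 0.3]
width: 1.005
```

Run:
```python
from h import *
from workcell import bot
s=where();delta(DOWN(-1.2156),np.array([.5463,-.1597,-.018]))
a=bot.read_camera("side")["frame"]; w=bot.read_camera("wrist")["frame"]; b=bot.read_camera("top")["frame"][140:260,150:290]
sd=cv2.resize(a[150:310,190:350],(400,400)); 
cv2.imwrite("pics/p4.png",np.hstack([np.vstack([sd,cv2.resize(b,(400,200))[:200]]),np.vstack([cv2.resize(w,(400,300)),np.zeros((300,400,3),np.uint8)])]))
cv2.imwrite("pics/r_side.png",a)
```

```text
t 12.05 rack tcp [ 0.4478 -0.0902 -0.0453] F rack [0.5 0.4 0.2] w 1.005
offset [0.24, -0.03, -14.02] ang [-0.4, -0.4, 0.0]
```

View pics/p4.png

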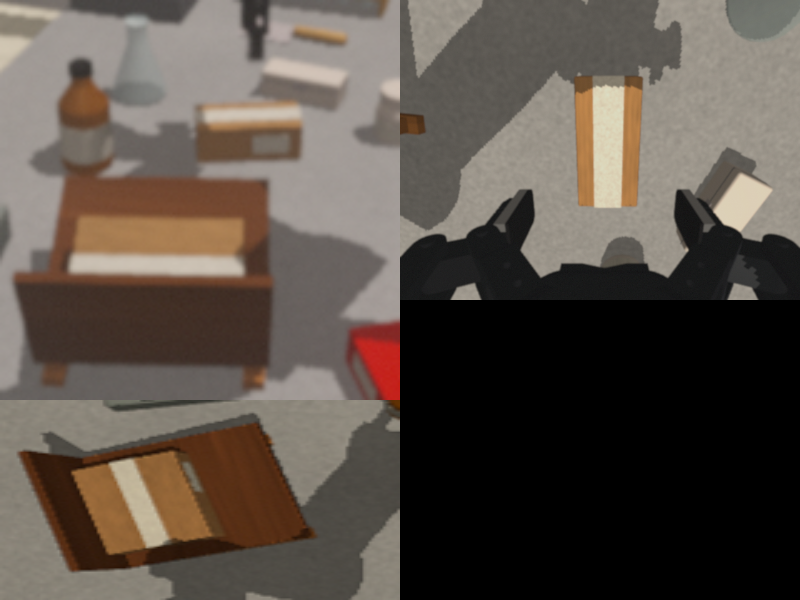

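The flat carton is now square against the backstop in both views: its far edge is parallel and there is no gap. In the wrist view the tall carton sits laterally centred between the fingers (608 vs 604). The gripper seems high in the side view, tip at about (292,172) in the full frame, so I'll check that against the projection.

Run:
```python
from h import *
from workcell import bot
s=bot.read_state();d=pickle.load(open("cam0.pkl","rb"))
Rt=R.from_rotvec(s["tcp_rot"]).as_matrix();p=s["tool_pos"]
print("q",s["q"].round(3),"tcp",p)
P=np.array([p,p+Rt@[0,0,-.035],p+Rt@[0,.05,-.035],p+Rt@[0,-.05,-.035]])
print(proj(d["side"],P).round(0).tolist(),proj(d["top"],P).round(0).tolist())
w=bot.read_camera("wrist"); 
K=Rt.T@w["R"].T; print("cam in tool",(Rt.T@(-w["R"].T@w["t"]-p)).round(3), K.round(2).tolist())
sq=lambda a,b,h:np.array([[-a,b,2*h],[a,b,2*h],[a,-b,2*h],[-a,-b,2*h]])/2e3
X=sq(66,140,55)@R.from_euler('z',-1.2156).as_matrix().T+[.5463,-.1597,0]
print("tall top in wrist view (p4 px)",(proj(w,X)*400/560+[400,0]).round(0).tolist())
print("tips in wrist(p4)",(proj(w,P)*400/560+[400,0]).round(0).tolist())
```

```text
q [-0.331  0.132  1.916  0.005  1.096  0.882] tcp [ 0.54640241 -0.16001323  0.12535576]
[[289.0, 176.0], [290.0, 167.0], [288.0, 160.0], [291.0, 174.0]] [[326.0, 194.0], [327.0, 193.0], [342.0, 187.0], [312.0, 199.0]]
cam in tool [ 0.075 -0.    -0.168] [[-0.0, -0.96, -0.29], [1.0, -0.0, 0.0], [-0.0, -0.29, 0.96]]
tall top in wrist view (p4 px) [[570.0, 79.0], [639.0, 79.0], [634.0, 209.0], [575.0, 208.0]]
tips in wrist(p4) [[605.0, 177.0], [605.0, 200.0], [685.0, 200.0], [524.0, 200.0]]
```

drive_tool --deltas '[{"hand": 1,"offset": [0.1,-0.2,-5],"angular": [-0.3,-0.3,0]},{"hand": 1,"offset": [0.1,-0.2,-9],"angular": [-0.3,-0.3,0]},{"hand": 1,"offset": [0.1,-0.2,-12],"angular": [-0.3,-0.3,0]},{"hand": 1,"offset": [0.1,-0.2,-13.4],"angular": [-0.3,-0.3,0]},{"hand": 1,"offset": [0.1,-0.2,-14.2],"angular": [-0.3,-0.3,0]},{"hand": 1,"offset": [0.1,-0.2,-14.2],"angular": [-0.3,-0.3,0]}]'

```text
time: 13.0
tool_pos: [0.5471, -0.1622, -0.0173]
tcp_rot: [3.092, 0.554, 0.005]
wrist_force: [0.2, -0.1, 0.2]
width: 0.996
```

drive_tool --deltas '[{"hand": 0.5,"offset": [0,0,0],"angular": [0,0,0]},{"hand": 0.5,"offset": [0,0,0],"angular": [0,0,0]},{"hand": 0.5,"offset": [0,0,0],"angular": [0,0,0]},{"hand": 0.5,"offset": [0,0,0],"angular": [0,0,0]}]' --force 40

```text
time: 13.5
tool_pos: [0.5478, -0.1624, -0.0164]
tcp_rot: [3.091, 0.554, 0.007]
wrist_force: [-0.6, 0.2, 5.6]
width: 0.768
```

drive_tool --deltas '[{"hand": 0.5,"offset": [0,0,2],"angular": [0,0,0]},{"hand": 0.5,"offset": [0,0,6],"angular": [0,0,0]},{"hand": 0.5,"offset": [0,0,12],"angular": [0,0,0]},{"hand": 0.5,"offset": [0,0,18],"angular": [0,0,0]},{"hand": 0.5,"offset": [0,0,22],"angular": [0,0,0]}]'

```text
time: 14.12
tool_pos: [0.5469, -0.1622, 0.2062]
tcp_rot: [3.09, 0.554, 0.009]
wrist_force: [0.4, -0.3, -3.5]
width: 0.767
```

Run:
```python
from h import *
from workcell import bot
s=where();print(s["wrist_force"],s["tool_pos"]); delta(PLACE,rk(.065,0,.17))
cv2.imwrite("pics/g_w.png",bot.read_camera("wrist")["frame"])
```

```text
t 14.125 rack tcp [ 0.4729 -0.0879  0.0349] F rack [-0.5  0.3 -3.5] w 0.767
[ 0.38914757 -0.34164503 -3.53620457] [ 0.5469102  -0.16221902  0.20619373]
offset [-1.93, 43.75, 2.48] ang [-14.3, -4.1, -6.2]
```

drive_tool --deltas '[{"hand": 0.5,"offset": [0,5,1],"angular": [-2,-0.5,-1]},{"hand": 0.5,"offset": [-0.3,10,2],"angular": [-4,-1,-2]},{"hand": 0.5,"offset": [-0.6,16,2.5],"angular": [-6,-2,-3]},{"hand": 0.5,"offset": [-0.9,22,2.5],"angular": [-8,-2.5,-4]},{"hand": 0.5,"offset": [-1.2,28,2.5],"angular": [-10,-3,-5]},{"hand": 0.5,"offset": [-1.5,34,2.5],"angular": [-12,-3.5,-5.5]},{"hand": 0.5,"offset": [-1.9,39.5,2.5],"angular": [-14.3,-4.1,-6.2]},{"hand": 0.5,"offset": [-1.9,43,2.5],"angular": [-14.3,-4.1,-6.2]}]'

```text
time: 15.18
tool_pos: [0.5256, 0.2711, 0.2262]
tcp_rot: [2.86, 0.358, 0.039]
wrist_force: [0.8, -1.0, -4.4]
width: 0.765
```

Run:
```python
from h import *
s=where(); delta(PLACE,rk(.069,0,.045))
```

```text
t 15.175 rack tcp [ 0.0672 -0.0029  0.1644] F rack [ 0.   0.5 -4.5] w 0.765
offset [1.08, -3.1, -11.48] ang [-0.0, -0.3, -0.1]
```

drive_tool --deltas '[{"hand": 0.5,"offset": [0.4,-1,-3.8],"angular": [0,-0.3,0]},{"hand": 0.5,"offset": [0.8,-2,-7.5],"angular": [0,-0.3,0]},{"hand": 0.5,"offset": [1,-2.8,-10.5],"angular": [0,-0.3,0]},{"hand": 0.5,"offset": [1.1,-3.1,-11.5],"angular": [0,-0.3,0]},{"hand": 0.5,"offset": [1.1,-3.3,-12.2],"angular": [0,-0.3,0]},{"hand": 0.5,"offset": [1.1,-3.3,-12.2],"angular": [0,-0.3,0]}]'

```text
time: 15.92
tool_pos: [0.5387, 0.2352, 0.1058]
tcp_rot: [2.861, 0.352, 0.05]
wrist_force: [0.4, -0.1, -3.3]
width: 0.772
```

Run:
```python
from h import *
s=where()
```

```text
t 15.925 rack tcp [0.0727 0.0011 0.0382] F rack [-0.7  0.4 -3.2] w 0.772
```

drive_tool --deltas '[{"hand": 0.5,"offset": [0,-0.1,-0.4],"angular": [0,0,0]},{"hand": 0.5,"offset": [0,-0.1,-0.7],"angular": [0,0,0]},{"hand": 0.5,"offset": [0,-0.1,-0.7],"angular": [0,0,0]}]'

```text
time: 16.3
tool_pos: [0.5383, 0.2341, 0.0981]
tcp_rot: [2.86, 0.353, 0.049]
wrist_force: [0.8, 0.6, -3.6]
width: 0.766
```

drive_tool --deltas '[{"hand": 0.5,"offset": [0,-0.05,-0.2],"angular": [0,0,0]},{"hand": 0.5,"offset": [0,-0.05,-0.2],"angular": [0,0,0]}]'

```text
time: 16.55
tool_pos: [0.5386, 0.2339, 0.097]
tcp_rot: [2.861, 0.352, 0.05]
wrist_force: [-3.1, 0.8, 3.3]
width: 0.769
```

Run:
```python
from h import *
s=where()
```

```text
t 16.55 rack tcp [0.0717 0.0006 0.0294] F rack [-0.6 -2.8  3.6] w 0.769
```

drive_tool --deltas '[{"hand": 1,"offset": [0,0,0],"angular": [0,0,0]},{"hand": 1,"offset": [0,0,0],"angular": [0,0,0]},{"hand": 1,"offset": [0,0,0],"angular": [0,0,0]},{"hand": 1,"offset": [-0.2,1,3.8],"angular": [0,0,0]},{"hand": 1,"offset": [-0.5,2,8],"angular": [0,0,0]},{"hand": 1,"offset": [-0.9,3.3,13],"angular": [0,0,0]},{"hand": 1,"offset": [-0.9,3.3,13],"angular": [0,0,0]}]'

```text
time: 17.42
tool_pos: [0.5321, 0.2694, 0.2318]
tcp_rot: [2.865, 0.353, 0.063]
wrist_force: [0.4, 0.1, 0.2]
width: 0.998
```

Run:
```python
from h import *
s=where(); delta(PUSH,rk(.13,0,.16))
```

```text
t 17.425 rack tcp [0.0717 0.0029 0.169 ] F rack [0.1 0.4 0.2] w 0.998
offset [1.15, -5.75, 0.64] ang [-6.5, 22.8, 87.0]
```

drive_tool --deltas '[{"hand": 1,"offset": [0.3,-1.2,0.3],"angular": [-0.7,2.6,9.9]},{"hand": 1,"offset": [0.6,-2.5,0.6],"angular": [-1.5,5.3,20]},{"hand": 1,"offset": [1,-4,0.6],"angular": [-2.2,7.8,30]},{"hand": 1,"offset": [1.2,-5.7,0.6],"angular": [-2.9,10.4,40]},{"hand": 1,"offset": [1.2,-5.7,0.6],"angular": [-3.6,13,50]},{"hand": 1,"offset": [1.2,-5.7,0.6],"angular": [-4.4,15.7,60]},{"hand": 1,"offset": [1.2,-5.7,0.6],"angular": [-5.2,18.3,70]},{"hand": 1,"offset": [1.2,-5.7,0.6],"angular": [-5.9,20.9,80]}]'

```text
time: 18.42
tool_pos: [0.5407, 0.2093, 0.2305]
tcp_rot: [1.922, 2.185, -0.223]
wrist_force: [0.9, -0.0, -0.0]
width: 0.999
```

Run:
```python
from h import *
s=where(); delta(PUSH,rk(.13,0,.034))
```

```text
t 18.425 rack tcp [ 0.1298 -0.0034  0.1521] F rack [ 0.2  0.8 -0.1] w 0.999
offset [1.08, -2.9, -11.4] ang [0.0, 1.9, 6.6]
```

drive_tool --deltas '[{"hand": 1,"offset": [0.3,0,0],"angular": [0,1.9,6.6]},{"hand": 1,"offset": [0.4,-0.8,-3],"angular": [0,1.9,6.6]},{"hand": 1,"offset": [0.7,-1.8,-7],"angular": [0,1.9,6.6]},{"hand": 1,"offset": [1,-2.8,-11],"angular": [0,1.9,6.6]},{"hand": 1,"offset": [1.1,-2.9,-11.4],"angular": [0,1.9,6.6]},{"hand": 1,"offset": [1.1,-2.9,-11.4],"angular": [0,1.9,6.6]}]'

```text
time: 19.18
tool_pos: [0.5524, 0.1806, 0.1181]
tcp_rot: [1.804, 2.301, -0.234]
wrist_force: [-0.2, -0.7, 0.3]
width: 1.0
```

Run:
```python
from h import *
s=where(); delta(PUSH,rk(.080,0,.034))
```

```text
t 19.175 rack tcp [0.1303 0.001  0.0356] F rack [ 0.6 -0.3  0.1] w 1.0
offset [-1.28, 4.65, -1.46] ang [-0.1, 0.2, 0.3]
```

drive_tool --deltas '[{"hand": 1,"offset": [-0.3,1,-0.3],"angular": [0,0,0]},{"hand": 1,"offset": [-0.5,2,-0.6],"angular": [0,0,0]},{"hand": 1,"offset": [-0.8,3,-0.9],"angular": [0,0,0]},{"hand": 1,"offset": [-1,3.8,-1.1],"angular": [0,0,0]},{"hand": 1,"offset": [-1.2,4.5,-1.3],"angular": [0,0,0]},{"hand": 1,"offset": [-1.2,4.6,-1.3],"angular": [0,0,0]}]'

```text
time: 19.92
tool_pos: [0.5399, 0.2272, 0.1046]
tcp_rot: [1.804, 2.302, -0.234]
wrist_force: [-0.1, -0.7, 1.6]
width: 0.997
```

drive_tool --deltas '[{"hand": 1,"offset": [-0.05,0.2,-0.05],"angular": [0,0,0]},{"hand": 1,"offset": [-0.1,0.4,-0.1],"angular": [0,0,0]},{"hand": 1,"offset": [-0.1,0.4,-0.1],"angular": [0,0,0]}]'

```text
time: 20.3
tool_pos: [0.5391, 0.2306, 0.1037]
tcp_rot: [1.805, 2.301, -0.234]
wrist_force: [-0.4, -0.4, -0.1]
width: 1.0
```

Run:
```python
from h import *
s=where()
```

```text
t 20.3 rack tcp [0.0766 0.0002 0.035 ] F rack [ 0.3 -0.5 -0.2] w 1.0
```

drive_tool --deltas '[{"hand": 1,"offset": [-0.05,0.15,-0.05],"angular": [0,0,0]},{"hand": 1,"offset": [-0.1,0.35,-0.1],"angular": [0,0,0]}]'

```text
time: 20.55
tool_pos: [0.5394, 0.232, 0.1036]
tcp_rot: [1.8, 2.299, -0.236]
wrist_force: [5.8, -10.6, 2.4]
width: 1.001
```

drive_tool --deltas '[{"hand": 1,"offset": [-0.05,0.2,-0.05],"angular": [0,0,0]},{"hand": 1,"offset": [-0.05,0.2,-0.05],"angular": [0,0,0]}]'

```text
time: 20.8
tool_pos: [0.5397, 0.232, 0.1036]
tcp_rot: [1.797, 2.298, -0.239]
wrist_force: [4.7, -13.7, 2.8]
width: 1.001
```

drive_tool --deltas '[{"hand": 1,"offset": [-0.05,0.2,-0.05],"angular": [0,0,0]},{"hand": 1,"offset": [-0.05,0.2,-0.05],"angular": [0,0,0]}]'

```text
time: 21.05
tool_pos: [0.5396, 0.2319, 0.1036]
tcp_rot: [1.795, 2.296, -0.243]
wrist_force: [6.9, -18.8, 5.5]
width: 1.002
```

Run:
```python
from h import *
s=where()
```

```text
t 21.05 rack tcp [0.0755 0.0011 0.0353] F rack [20.7  2.1  0.2] w 1.002
```

drive_tool --deltas '[{"hand": 1,"offset": [0.3,-1.4,0.4],"angular": [0,0,0]},{"hand": 1,"offset": [0.7,-3,0.9],"angular": [0,0,0]},{"hand": 1,"offset": [0.4,-1.6,5.8],"angular": [0,0,0]},{"hand": 1,"offset": [0.1,-0.6,10.5],"angular": [0,0,0]},{"hand": 1,"offset": [-0.2,-4,13],"angular": [0,0,0]},{"hand": 1,"offset": [-0.5,-10,13],"angular": [0,0,0]}]'

```text
time: 21.8
tool_pos: [0.5346, 0.1393, 0.2359]
tcp_rot: [1.799, 2.301, -0.222]
wrist_force: [0.5, -1.4, -0.1]
width: 1.001
```

Run:
```python
from h import *
from workcell import bot
s=where(); delta(DOWN(-1.6687),np.array([.5073,-.3297,.12]))
```

```text
t 21.8 rack tcp [ 0.1953 -0.0263  0.1401] F rack [ 1.4  0.1 -0.5] w 1.001
offset [-2.73, -46.9, -11.59] ang [13.7, -10.8, -108.9]
```

drive_tool --deltas '[{"hand": 1,"offset": [-0.2,-4,0],"angular": [1.3,-1,-10]},{"hand": 1,"offset": [-0.5,-8,0],"angular": [2.6,-2,-20]},{"hand": 1,"offset": [-0.8,-13,0],"angular": [3.9,-3,-30]},{"hand": 1,"offset": [-1,-18,0],"angular": [5.2,-4,-40]},{"hand": 1,"offset": [-1.3,-23,0],"angular": [6.5,-5,-50]},{"hand": 1,"offset": [-1.6,-28,0],"angular": [7.7,-6,-60]},{"hand": 1,"offset": [-1.9,-33,0],"angular": [9,-7,-70]},{"hand": 1,"offset": [-2.2,-38,0],"angular": [10,-8,-80]}]'

```text
time: 22.8
tool_pos: [0.5101, -0.2437, 0.2325]
tcp_rot: [3.022, 0.61, -0.074]
wrist_force: [0.4, 0.7, -0.5]
width: 0.999
```

Run:
```python
from h import *
s=where(); delta(DOWN(-1.6687),np.array([.5073,-.3297,.12]))
```

```text
t 22.8 rack tcp [ 0.5474 -0.1434  0.0422] F rack [-0.7  0.6 -0.3] w 0.999
offset [-0.28, -8.6, -11.25] ang [3.2, -2.9, -28.4]
```

drive_tool --deltas '[{"hand": 1,"offset": [-0.1,-4,-1],"angular": [1.1,-1,-9.5]},{"hand": 1,"offset": [-0.2,-7,-3],"angular": [2.2,-2,-19]},{"hand": 1,"offset": [-0.3,-8.6,-7],"angular": [3.2,-2.9,-28.4]},{"hand": 1,"offset": [-0.3,-8.6,-11],"angular": [3.2,-2.9,-28.4]},{"hand": 1,"offset": [-0.3,-8.6,-11.2],"angular": [3.2,-2.9,-28.4]},{"hand": 1,"offset": [-0.3,-8.6,-11.2],"angular": [3.2,-2.9,-28.4]}]'

```text
time: 23.55
tool_pos: [0.508, -0.3282, 0.1212]
tcp_rot: [3.137, -0.143, -0.002]
wrist_force: [-0.1, -0.4, -0.1]
width: 1.002
```

Run:
```python
from h import *
from workcell import bot
s=where(); delta(DOWN(-1.6687),np.array([.5073,-.3297,-.02]))
w=bot.read_camera("wrist"); 
sq=lambda a,b,h:np.array([[-a,b,2*h],[a,b,2*h],[a,-b,2*h],[-a,-b,2*h]])/2e3
X=sq(48,120,42)@R.from_euler('z',-1.6687).as_matrix().T+[.5073,-.3297,0]
print("slide top pred",(proj(w,X)*400/560).round(0).tolist())
a=bot.read_camera("side")["frame"][190:310,190:310];b=bot.read_camera("top")["frame"][140:260,150:270]
cv2.imwrite("pics/p5.png",np.hstack([cv2.resize(w["frame"],(400,300)),np.vstack([cv2.resize(a,(300,300)),cv2.resize(b,(300,300))])[:600] if 0 else cv2.resize(np.hstack([a,b]),(400,300)[::1])]))
```

```text
t 23.55 rack tcp [ 0.5972 -0.1661 -0.0864] F rack [ 0.4 -0.2 -0.2] w 1.002
offset [-0.07, -0.15, -14.12] ang [0.1, -0.1, -0.4]
slide top pred [[182.0, 89.0], [230.0, 90.0], [226.0, 197.0], [185.0, 197.0]]
```

View pics/p5.png

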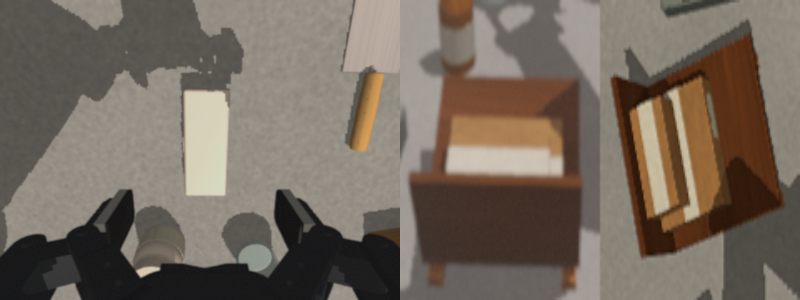

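The flat and tall cartons lie square against the backstop in both views. In the wrist view the slide case at (184–229, 90–195) matches its predicted pose within 2 px, so I'll descend and grip.

drive_tool --deltas '[{"hand": 1,"offset": [-0.1,-0.1,-5],"angular": [0,0,-0.4]},{"hand": 1,"offset": [-0.1,-0.1,-9],"angular": [0,0,-0.4]},{"hand": 1,"offset": [-0.1,-0.1,-12],"angular": [0,0,-0.4]},{"hand": 1,"offset": [-0.1,-0.1,-13.4],"angular": [0,0,-0.4]},{"hand": 1,"offset": [-0.1,-0.1,-13.4],"angular": [0,0,-0.4]}]'

```text
time: 24.32
tool_pos: [0.5066, -0.3289, -0.0137]
tcp_rot: [3.137, -0.154, -0.005]
wrist_force: [0.2, 1.7, 0.4]
width: 1.0
```

drive_tool --deltas '[{"hand": 0.3,"offset": [0,0,0],"angular": [0,0,0]},{"hand": 0.3,"offset": [0,0,0],"angular": [0,0,0]},{"hand": 0.3,"offset": [0,0,0],"angular": [0,0,0]},{"hand": 0.3,"offset": [0,0,0],"angular": [0,0,0]},{"hand": 0.3,"offset": [0,0,0],"angular": [0,0,0]}]' --force 35

```text
time: 24.95
tool_pos: [0.5077, -0.3301, -0.0121]
tcp_rot: [3.135, -0.155, -0.0]
wrist_force: [-0.2, -1.7, 6.0]
width: 0.555
```

drive_tool --deltas '[{"hand": 0.3,"offset": [0,0,2],"angular": [0,0,0]},{"hand": 0.3,"offset": [0,0,6],"angular": [0,0,0]},{"hand": 0.3,"offset": [0,0,12],"angular": [0,0,0]},{"hand": 0.3,"offset": [0,0,18],"angular": [0,0,0]},{"hand": 0.3,"offset": [0,0,24],"angular": [0,0,0]}]'

```text
time: 25.58
tool_pos: [0.5056, -0.3283, 0.2283]
tcp_rot: [3.138, -0.155, -0.005]
wrist_force: [1.3, 0.1, -1.8]
width: 0.556
```

Run:
```python
from h import *
s=where();print(s["wrist_force"],s["tool_pos"]); delta(PLACE,rk(.055,0,.19))
```

```text
t 25.575 rack tcp [ 0.6245 -0.1685  0.0171] F rack [-0.2  1.3 -1.8] w 0.556
[ 1.28757052  0.08788755 -1.77213917] [ 0.50557951 -0.32832672  0.22832458]
offset [1.84, 61.8, 1.94] ang [-15.0, -1.3, 19.7]
```

drive_tool --deltas '[{"hand": 0.3,"offset": [0,4,2],"angular": [0,0,2]},{"hand": 0.3,"offset": [0.2,10,5],"angular": [-2,0,5]},{"hand": 0.3,"offset": [0.4,16,6],"angular": [-4,0,8]},{"hand": 0.3,"offset": [0.6,22,6],"angular": [-6,0,10]},{"hand": 0.3,"offset": [0.8,28,6],"angular": [-8,0,12]},{"hand": 0.3,"offset": [1,34,6],"angular": [-10,-1,15]},{"hand": 0.3,"offset": [1.2,40,6],"angular": [-12,-1,17]},{"hand": 0.3,"offset": [1.4,46,6],"angular": [-14,-1.2,19]}]'

```text
time: 26.58
tool_pos: [0.5193, 0.1328, 0.2868]
tcp_rot: [2.878, 0.34, 0.045]
wrist_force: [1.6, -0.2, -3.2]
width: 0.552
```

Run:
```python
from h import *
s=where(); delta(PLACE,rk(.052,0,.17))
```

```text
t 26.575 rack tcp [ 0.2109 -0.0427  0.1886] F rack [-0.2  1.5 -3.2] w 0.552
offset [0.52, 15.46, -5.91] ang [-0.9, -0.1, 0.6]
```

drive_tool --deltas '[{"hand": 0.3,"offset": [0.1,5,0],"angular": [-0.4,0,0.3]},{"hand": 0.3,"offset": [0.3,10,-1],"angular": [-0.9,0,0.6]},{"hand": 0.3,"offset": [0.5,14.5,-3],"angular": [-0.9,0,0.6]},{"hand": 0.3,"offset": [0.5,15.5,-5.9],"angular": [-0.9,0,0.6]},{"hand": 0.3,"offset": [0.5,15.5,-5.9],"angular": [-0.9,0,0.6]},{"hand": 0.3,"offset": [0.5,15.5,-5.9],"angular": [-0.9,0,0.6]}]'

```text
time: 27.32
tool_pos: [0.5254, 0.2854, 0.2281]
tcp_rot: [2.861, 0.352, 0.043]
wrist_force: [-0.4, 0.1, -1.8]
width: 0.552
```

Run:
```python
from h import *
s=where(); delta(PLACE,rk(.051,0,.098))
```

```text
t 27.325 rack tcp [0.0543 0.0004 0.1699] F rack [-0.7 -0.4 -1.7] w 0.552
offset [0.34, -1.51, -7.03] ang [-0.1, -0.1, 0.1]
```

Bottom contact is expected at TCP z of about 0.088, so I'll approach to 0.092 and then creep.

drive_tool --deltas '[{"hand": 0.3,"offset": [0.2,-0.8,-3.5],"angular": [0,0,0]},{"hand": 0.3,"offset": [0.3,-1.4,-6.4],"angular": [0,0,0]},{"hand": 0.3,"offset": [0.3,-1.6,-7.4],"angular": [0,0,0]},{"hand": 0.3,"offset": [0.3,-1.6,-7.5],"angular": [0,0,0]},{"hand": 0.3,"offset": [0.3,-1.6,-7.5],"angular": [0,0,0]}]'

```text
time: 27.95
tool_pos: [0.5296, 0.2705, 0.1541]
tcp_rot: [2.863, 0.352, 0.047]
wrist_force: [-0.1, 0.2, -3.3]
width: 0.557
```

drive_tool --deltas '[{"hand": 0.3,"offset": [0,-0.05,-0.2],"angular": [0,0,0]},{"hand": 0.3,"offset": [0,-0.05,-0.2],"angular": [0,0,0]}]'

```text
time: 28.2
tool_pos: [0.5286, 0.2698, 0.1507]
tcp_rot: [2.862, 0.353, 0.044]
wrist_force: [0.3, -0.4, -1.1]
width: 0.558
```

drive_tool --deltas '[{"hand": 0.3,"offset": [0,-0.05,-0.2],"angular": [0,0,0]},{"hand": 0.3,"offset": [0,-0.05,-0.2],"angular": [0,0,0]}]'

```text
time: 28.45
tool_pos: [0.5286, 0.2693, 0.1485]
tcp_rot: [2.862, 0.353, 0.044]
wrist_force: [-1.6, -0.2, 0.9]
width: 0.556
```

Run:
```python
from h import *
s=where()
```

```text
t 28.45 rack tcp [ 0.0495 -0.0005  0.0887] F rack [ 0.1 -1.6  0.9] w 0.556
```

drive_tool --deltas '[{"hand": 0.3,"offset": [0,-0.02,-0.1],"angular": [0,0,0]},{"hand": 0.3,"offset": [0,-0.02,-0.1],"angular": [0,0,0]}]'

```text
time: 28.7
tool_pos: [0.5286, 0.2693, 0.1484]
tcp_rot: [2.862, 0.352, 0.045]
wrist_force: [-4.1, 0.2, 5.6]
width: 0.553
```

drive_tool --deltas '[{"hand": 0.7,"offset": [0,0,0],"angular": [0,0,0]},{"hand": 0.7,"offset": [0,0,0],"angular": [0,0,0]},{"hand": 0.7,"offset": [-0.1,0.25,1],"angular": [0,0,0]},{"hand": 0.7,"offset": [-0.3,1,4],"angular": [0,0,0]},{"hand": 0.7,"offset": [-0.6,2.2,8.5],"angular": [0,0,0]},{"hand": 0.7,"offset": [-0.6,2.3,9],"angular": [0,0,0]}]'

```text
time: 29.45
tool_pos: [0.5246, 0.294, 0.2423]
tcp_rot: [2.865, 0.353, 0.054]
wrist_force: [-0.5, -0.0, -0.2]
width: 0.699
```

Run:
```python
from h import *
s=where(); delta(PUSH,rk(.11,0,.19))
```

```text
t 29.45 rack tcp [0.0497 0.0017 0.1858] F rack [-0.2 -0.5 -0.2] w 0.699
offset [1.23, -5.59, 1.97] ang [-6.2, 22.6, 87.0]
```

drive_tool --deltas '[{"hand": 0.85,"offset": [0.3,-1.2,0.6],"angular": [-0.7,2.6,9.9]},{"hand": 0.85,"offset": [0.6,-2.5,1.2],"angular": [-1.4,5.2,20]},{"hand": 0.85,"offset": [1,-4,1.8],"angular": [-2.1,7.8,30]},{"hand": 0.85,"offset": [1.2,-5.6,2],"angular": [-2.8,10.4,40]},{"hand": 0.85,"offset": [1.2,-5.6,2],"angular": [-3.6,13,50]},{"hand": 0.85,"offset": [1.2,-5.6,2],"angular": [-4.3,15.6,60]},{"hand": 0.85,"offset": [1.2,-5.6,2],"angular": [-5,18.2,70]},{"hand": 0.85,"offset": [1.2,-5.6,2],"angular": [-5.7,20.8,80]}]'

```text
time: 30.45
tool_pos: [0.5341, 0.2355, 0.2564]
tcp_rot: [1.923, 2.184, -0.225]
wrist_force: [0.2, 1.2, -0.2]
width: 0.849
```

Run:
```python
from h import *
s=where(); delta(PUSH,rk(.107,0,.088))
```

```text
t 30.45 rack tcp [ 0.1104 -0.0034  0.1841] F rack [-1.1  0.5  0.1] w 0.849
offset [0.86, -2.01, -9.37] ang [0.1, 1.9, 6.6]
```

drive_tool --deltas '[{"hand": 0.85,"offset": [0.3,-0.2,0],"angular": [0,1.9,6.6]},{"hand": 0.85,"offset": [0.5,-0.8,-3],"angular": [0,1.9,6.6]},{"hand": 0.85,"offset": [0.7,-1.6,-7],"angular": [0,1.9,6.6]},{"hand": 0.85,"offset": [0.9,-2,-9.3],"angular": [0,1.9,6.6]},{"hand": 0.85,"offset": [0.9,-2,-9.3],"angular": [0,1.9,6.6]},{"hand": 0.85,"offset": [0.9,-2,-9.3],"angular": [0,1.9,6.6]}]'

```text
time: 31.2
tool_pos: [0.5439, 0.2161, 0.1649]
tcp_rot: [1.805, 2.301, -0.234]
wrist_force: [0.9, -0.5, 0.0]
width: 0.851
```

Run:
```python
from h import *
s=where(); delta(PUSH,rk(.062,0,.088))
```

```text
t 31.2 rack tcp [0.1072 0.0014 0.0902] F rack [ 0.6  0.7 -0.2] w 0.851
offset [-1.18, 4.14, -1.39] ang [-0.0, 0.2, 0.3]
```

drive_tool --deltas '[{"hand": 0.85,"offset": [-0.2,0.9,-0.3],"angular": [0,0,0]},{"hand": 0.85,"offset": [-0.5,1.9,-0.6],"angular": [0,0,0]},{"hand": 0.85,"offset": [-0.7,2.7,-0.9],"angular": [0,0,0]},{"hand": 0.85,"offset": [-0.9,3.4,-1.1],"angular": [0,0,0]},{"hand": 0.85,"offset": [-1.1,4.1,-1.3],"angular": [0,0,0]},{"hand": 0.85,"offset": [-1.1,4.2,-1.3],"angular": [0,0,0]}]'

```text
time: 31.95
tool_pos: [0.532, 0.2584, 0.1507]
tcp_rot: [1.805, 2.302, -0.236]
wrist_force: [0.5, -0.6, 1.1]
width: 0.85
```

drive_tool --deltas '[{"hand": 0.85,"offset": [-0.05,0.2,-0.05],"angular": [0,0,0]},{"hand": 0.85,"offset": [-0.1,0.35,-0.1],"angular": [0,0,0]}]'

```text
time: 32.2
tool_pos: [0.5313, 0.2612, 0.1499]
tcp_rot: [1.805, 2.301, -0.236]
wrist_force: [0.4, -0.5, 0.9]
width: 0.852
```

drive_tool --deltas '[{"hand": 0.85,"offset": [-0.05,0.15,-0.03],"angular": [0,0,0]},{"hand": 0.85,"offset": [-0.05,0.15,-0.03],"angular": [0,0,0]}]'

```text
time: 32.45
tool_pos: [0.5313, 0.262, 0.15]
tcp_rot: [1.804, 2.3, -0.237]
wrist_force: [2.8, -5.2, 1.4]
width: 0.848
```

Run:
```python
from h import *
s=where()
```

```text
t 32.45 rack tcp [0.0573 0.0004 0.0881] F rack [ 5.9  1.4 -0.2] w 0.848
```

drive_tool --deltas '[{"hand": 0.85,"offset": [-0.05,0.2,-0.05],"angular": [0,0,0]},{"hand": 0.85,"offset": [-0.05,0.2,-0.05],"angular": [0,0,0]}]'

```text
time: 32.7
tool_pos: [0.5316, 0.2623, 0.1502]
tcp_rot: [1.801, 2.298, -0.239]
wrist_force: [4.1, -9.0, 3.7]
width: 0.846
```

drive_tool --deltas '[{"hand": 0.85,"offset": [0.3,-1.4,0.4],"angular": [0,0,0]},{"hand": 0.85,"offset": [0.7,-3,0.9],"angular": [0,0,0]},{"hand": 0.85,"offset": [0.4,-1.6,5.8],"angular": [0,0,0]},{"hand": 0.85,"offset": [0.1,-2,10.5],"angular": [0,0,0]},{"hand": 0.85,"offset": [0,-8,12],"angular": [0,0,0]},{"hand": 0.85,"offset": [0,-14,12],"angular": [0,0,0]},{"hand": 0.85,"offset": [0,-20,12],"angular": [0,0,0]},{"hand": 0.85,"offset": [0,-26,12],"angular": [0,0,0]}]'

```text
time: 33.7
tool_pos: [0.53, 0.0029, 0.2698]
tcp_rot: [1.805, 2.301, -0.234]
wrist_force: [0.9, -0.4, 0.8]
width: 0.847
```

drive_tool --deltas '[{"hand": 0.85,"offset": [0,-6,0],"angular": [0,0,0]},{"hand": 0.85,"offset": [0,-12,0],"angular": [0,0,0]},{"hand": 0.85,"offset": [0,-18,0],"angular": [0,0,0]},{"hand": 0.85,"offset": [0,-18,0],"angular": [0,0,0]},{"hand": 0.85,"offset": [0,-18,0],"angular": [0,0,0]}]'

```text
time: 34.33
tool_pos: [0.5299, -0.1753, 0.2693]
tcp_rot: [1.807, 2.3, -0.234]
wrist_force: [-0.3, -0.4, 0.2]
width: 0.849
```

Run:
```python
from h import *
from workcell import bot
s=where()
T=bot.read_camera("top");S=bot.read_camera("side")
def draw(c,o,f,w,h):
    im=cv2.resize(c["frame"][o[1]:o[1]+h,o[0]:o[0]+w],None,fx=f,fy=f,interpolation=2)
    for a,b,z0,z1,x,col in((.13,.17,0,.045,.065,(0,255,0)),(.066,.14,.045,.1,.033,(255,0,0)),(.048,.12,.1,.142,.024,(255,0,255))):
        X=[rk(x+i*a/2,j*b/2,z1) for i,j in((-1,1),(1,1),(1,-1),(-1,-1))]
        u=(proj(c,np.array(X))-o+.5)*f-.5
        cv2.polylines(im,[u.round().astype(int)],True,col,1)
    return im
a=draw(T,(150,140),5,80,115);b=draw(S,(190,170),3,115,140)
print(a.shape,b.shape);H=max(a.shape[0],b.shape[0])
pad=lambda i:np.vstack([i,np.zeros((H-i.shape[0],i.shape[1],3),np.uint8)])
cv2.imwrite("pics/p6.png",np.hstack([pad(a),pad(b)]))
```

```text
t 34.325 rack tcp [ 0.4975 -0.1075  0.0936] F rack [ 0.4 -0.4  0.1] w 0.849
(575, 400, 3) (420, 345, 3)
```

View pics/p6.png

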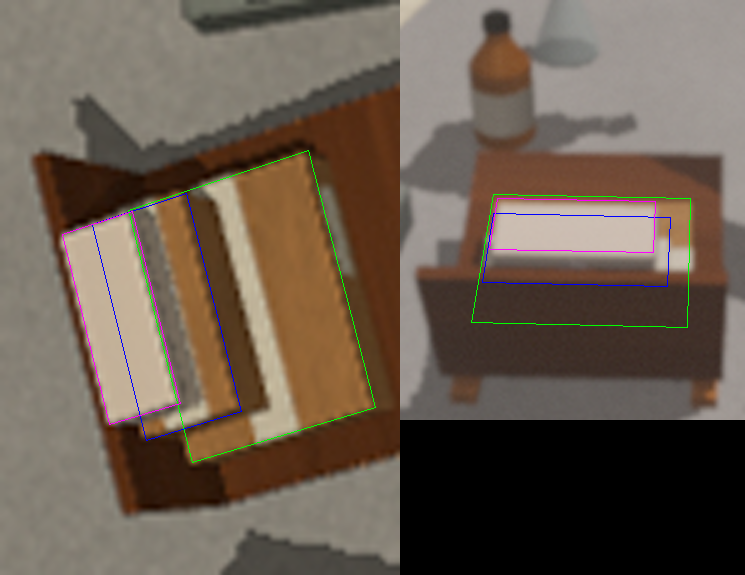

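The magenta (slide case), blue (tall carton) and green (flat carton) outlines of the target poses lie on the real boxes within about 1–2 px. In the top view the slide case is at (62,236)–(178,405), the tall carton's right edge is at (187,193)–(241,410) and the flat carton's is at (308,151)–(375,407). The gripper is clear.

```bash
python3 -c "
from workcell import bot
print(bot.finish_job())"
```

```text
the job is handed in; nothing more can be done
None
```

I stacked all three boxes on the rack against the backstop and handed the job in at about 34 s. No verdict is reported at hand-in.

**What I did:** I slid the flat carton down the slope with both open fingers. Then I gripped, placed and pushed back the tall carton, and did the same with the slide case on top.

**What went wrong on the way:** The first push of the flat carton failed. The fingers rode over its top because the fingertips, as seen by the cameras, sit about 20 mm farther back than the reported tool position. The carton did not move; I corrected for the offset and the second push worked.

**Last checks:**
- In both camera views, the target outlines drawn for all three boxes match the real ones within about 1–2 pixels (a few mm).
- Each push stopped where the box should meet the backstop, at about 17, 21 and 10 N.
- The contact heights when setting down the tall carton and slide case were within 1 mm of expected.
- The gripper ended well clear of the rack. I did not measure the bystanders' positions at the end, but the arm was never driven into any of them, and those visible in the last pictures look unmoved.

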